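# Close the drill jig: lower the drill plate onto its two guide pins

## Robot

A 6-joint arm with a two-finger parallel gripper is mounted at the origin on the work surface; the furniture and walls round the work are solid. World frame = base frame: x ahead of the robot, y to its left, z up, the work surface at z = 0. Lengths are in m, angles in rad, forces in N, time in s.
With the tool pointing down it reaches from about 0.375 to 0.975 m from the base axis. Payload 3.8 kg.
Tool frame: the origin (TCP) lies on the centre line of the jaws, within the pads' length; the fingertips stand 22 mm ahead of it and the grasp point (between the pads) lies 3 mm ahead of it; z points along the fingers, y is the line along which they close (so a half turn about z gives the same grasp; the last joint's range is limited). The gripper opens to 85 mm and grips with 20 to 120 N. Pads are 22 mm wide; open, the fingers measure 114 mm over their backs; the gripper's body (76 mm by 85 mm) begins 54 mm behind the grasp point. The pads swing forward as they close: fully open they stand 13 mm farther back than shut.
Start: joints at [-1.364, 0.264, 1.604, -0, 1.274, -0.037], TCP at [0.163, -0.655, 0.222] pointing down, gripper open.
Joint ranges: [-2.63, 2.63], [-0.94, 2.18], [0.31, 2.57], [-1.31, 4.45], [0, 2.66], [-2.55, 2.55]. Speed limits (rad/s): [2.57, 2.57, 3.14, 3.14, 3.14, 3.14].

## Interface

Orientations are given as [roll, pitch, yaw] about the fixed x, y, z axes, in that order (R = Rz(yaw) Ry(pitch) Rx(roll)).
In Python, from workcell import telemetry, eyes, ctrl, nets gives the robot as it stands.
- The arm moves only by the tool apply_moves, never from a script. Its argument "moves" is a list of rows, each a list of 5 numbers: the shift along the tool's x, y, z each as a share of 120 mm, from -1 to 1, then the turn about the tool's z as a share of 2 pi rad, from -1 to 1, then the opening, from -1 (shut) to 1 (fully open). A call has 1 to 10 rows; each row is the pose to reach, as a shift and turn from the pose commanded when the call began, along the tool's axes at that moment, turning the shorter way round; what a row does not reach only later rows make up. A row lasts 1/12 s, in which the tool goes at most 41.7 mm and 7.16 degrees, less where a joint would pass 70% of its speed; a pose out of reach is approached as far as the arm can. A call with a number of a shift or a turn outside -1 to 1 is refused whole. A call with a gripper value outside its range is refused whole. The fingers move at their own pace and stop on an object; "newtons" is the grip in N (left out, the last holds). Time passes only in rows, so rows that repeat a pose let the fingers close. It gives the time, the measured TCP pose, the force, the opening and the grip force at its end, in the units of the state.
- telemetry.sense(): the state, without advancing time (a new reading comes with each control period).
- eyes.snapshot(name): name is "scene" or "top"; returns the picture (384x512x3 uint8, red, green, blue); there is no depth.
- eyes.get_calibration(name): a dict with "fov_y" (degrees; the focal length in pixels is half the picture's height over the tangent of half this angle, whatever the lens; pixels are square), "cx", "cy" (the principal point, pixels), "R" (3x3) and "t" (3): a world point X has camera coordinates R X + t. Camera axes: x right, y down, z forward; pixel columns grow to the right and rows downward; lengths in m; the calibration is good to about 2 mm. A picture is of the moment at which its call begins. get_calibration takes no time and is no camera call.
- ctrl.sign_off(): hands the job in; it is judged then, once.
Trained networks look in the newest picture that a camera, given by its name, has taken for a name from the list of things; names that differ only in an ending like _2 or _b are one class to them, and where a whole thing is asked for, a point or a joint stands for the part that bears it (a point fixed in the world has none). Each returns a list of dicts, best first, with "confidence" (0 to 1); they miss things now and then, are a little off and sometimes report something else, mostly with a low value. They report only what shows in the picture. A call takes as long as a camera call.
- nets.find_in(camera, query): "xy" ([column, row] as shares, 0 to 1, of the picture: columns of its width, rows of its height, amid what is visible of it).
- nets.trace(camera, query): "pixels" (384x512 bool, what is visible of it) and "xy" ([column, row] as shares, 0 to 1, of the picture: columns of its width, rows of its height, amid what is visible of it).
- nets.mark_of(camera, query): "xy" ([column, row] as shares, 0 to 1, of the picture: columns of its width, rows of its height: a listed point, or the origin of a listed thing).
The state is a dict: "t": time; "q": joint angles; "joint_velocities": joint speeds; "joint_torque": joint torques, N m; "tcp_pos": TCP position; "eef_rot": TCP orientation; "ft_force": force on the tool from outside, world axes, zero at the start; "torque": the same for the moment, N m; "gripper_width": opening from 0.0 (shut) to 1.0 (fully open); "grasp_force": force on a finger pad.
Only numpy, scipy, OpenCV 4.12 (cv2) and the standard library are available. Lean on these libraries where they do the work, as an engineer would, in place of code of your own. Each camera call takes 0.05 s, during which the arm holds its last target. There are 200 camera calls.

## Task

Take the drill plate by its wooden grip from the sloping stand and fit it over the two guide pins of the drill jig, either way round, keeping it level and lowering it gently all the way (not letting it drop) until it rests flat on the shoulders of both pins. Let go and leave it there, and do not disturb the screwdriver, calculator or black tape roll lying about.

Things in the scene. Friction and masses are not known exactly. Their poses are not given: they have to be found in the camera images.
- drill_plate: Loose steel-grey plate 170 (x) x 80 (y) x 12 mm, 0.25 to 0.5 kg, at first on the stand. Origin: centre of its underside; z: normal, grip side. Two 15 mm guide holes at x = +-68 mm, y = 0 (and two 8 mm drill holes at x = +-41). On top, centred, a wooden grip 60 (x) x 24 (y) mm, its top 54 mm above the underside: pinch it across the 24 mm (along y). Symmetrical: either end fits either pin.
- plate_grip (a point): Middle of the wooden grip at the height to grip it: 38 mm above the plate's underside (26 mm above its upper face), x = y = 0 of the plate. Same axes as the plate.
- stand: Fixed plywood stand, foot 160 (x) x 96 (y) mm; origin: centre of its underside, z up. Its board slopes 30 degrees, low end towards its -x, surface 72 mm above the origin. The plate lies centred on it, its normal leaning 30 degrees from vertical towards the stand's -x, low end against an 8 mm lip. Lifting the plate straight up frees it.
- jig: Fixed drill jig: bed 200 (x) x 96 (y) x 10 mm, with a pine block on it (top z = 47 mm). Origin: centre of the bed's underside, z up. At x = +-68 mm, y = 0 two steel guide pins, 12 mm thick, rise from 22 mm wide shoulders at z = 50 mm to z = 92 mm, the top 10 mm tapered to a 4 mm tip. Home: plate's origin over the jig's, underside on both shoulders at z = 50 mm, pins 30 mm out of its top.
- pin_a (a point): Tip of the guide pin at the jig's +x end (92 mm above the table).
- pin_b (a point): Tip of the guide pin at the jig's -x end (92 mm above the table).
- screwdriver: Screwdriver with a red handle, 194 x 27 x 27 mm, lying between stand and jig; bystander. Origin: centre of its underside.
- calculator: Grey pocket calculator, 124 x 76 x 16 mm, lying flat at the right of the work; bystander. Origin: centre of its underside.
- tape_black: Roll of black tape, 64 mm wide, 19 mm high, lying flat on the robot's side between stand and jig; bystander. Origin: centre of its underside.

How it is judged:
By the outcome, as a careful person would: the job done as asked, in the order asked, and still so for the second after the job is handed in, with the robot touching nothing.
It also fails if it takes over 45 s, if anything falls off the work surface, if the arm or the gripper's body presses on something with over 40 N, if the wrist force passes 120 N, or if a joint passes its speed limit or range.

## Working session

There is one attempt and no reset: what is moved stays moved. The work goes in short steps, Python scripts to look and compute and a tool call to move; the robot and the scene stay as the last step left them, time stands still between calls to the robot, and variables do not carry over. Pictures are saved under pics/ and viewed, at most 10 in all, crops included, and the job is handed in when it is done.

Besides the shell and the picture viewer there is one more tool, called as name([rows], argument=value, ...), one row to a line, values as JSON. apply_moves: Moves the arm, as the interface text tells. Shift numbers are shares of 120 mm and turn numbers shares of 2 pi rad, none past 1 either way. Its arguments: {"type":"object","properties":{"moves":{"type":"array","items":{"type":"array","items":{"type":"number","minimum":-1,"maximum":1}}},"newtons":{"type":"number"}},"required":["moves"]}

```bash
mkdir -p pics; ls
cat > h.py <<'E'
import numpy as np, cv2
from workcell import telemetry, eyes, ctrl, nets
def cal(n):
    c=eyes.get_calibration(n); f=192/np.tan(np.radians(c["fov_y"])/2)
    K=np.array([[f,0,c["cx"]],[0,f,c["cy"]],[0,0,1]]); return K,np.array(c["R"]),np.array(c["t"])
def proj(n,X):
    K,R,t=cal(n); p=(np.atleast_2d(X)@R.T+t)@K.T; return p[:,:2]/p[:,2:]
def onz(n,px,z):
    K,R,t=cal(n); d=R.T@np.linalg.solve(K,[px[0],px[1],1]); o=-R.T@t; return o+d*(z-o[2])/d[2]
def tri(pa,pb):
    # scene px, top px -> point
    A=[];b=[]
    for n,p in(("scene",pa),("top",pb)):
        K,R,t=cal(n); d=R.T@np.linalg.solve(K,[p[0],p[1],1]); d/=np.linalg.norm(d); P=np.eye(3)-np.outer(d,d); A.append(P);b.append(P@(-R.T@t))
    A=np.vstack(A);b=np.hstack(b); x=np.linalg.lstsq(A,b,rcond=None)[0]; return x,np.linalg.norm(A@x-b)
def save(n,f):
    im=eyes.snapshot(n); cv2.imwrite("pics/"+f,im[:,:,::-1]); return im
E
python3 - <<'E'
from h import *
a=save("scene","s0.png");b=save("top","t0.png")
cv2.imwrite("pics/both0.png",cv2.resize(np.hstack([a,b])[:,:,::-1],(800,300)))
for n in("scene","top"):
    K,R,t=cal(n);print(n,K[0,0],eyes.get_calibration(n)["cx"],eyes.get_calibration(n)["cy"],(-R.T@t).round(3),R.round(2).tolist(), [k for k in eyes.get_calibration(n)])
    for q in("drill_plate","plate_grip","stand","jig","pin_a","pin_b","screwdriver","calculator","tape_black"):
        print(q,[(np.round(np.array(r["xy"])*[512,384],1).tolist(),round(r["confidence"],2)) for r in nets.mark_of(n,q)[:3]])
s=telemetry.sense();print(s)
E
```

```text
pics
scene 426.1860301045708 253.68169284125705 193.30477079178837 [-0.016  0.831  0.632] [[-0.86, -0.51, 0.01], [-0.25, 0.41, -0.88], [0.44, -0.76, -0.48]] ['fov_y', 'cx', 'cy', 'R', 't']
drill_plate [([258.1, 178.6], 0.96)]
plate_grip [([322.1, 186.2], 0.64), ([261.8, 168.0], 0.6)]
stand [([261.1, 192.3], 0.75)]
jig [([191.7, 253.7], 0.87), ([260.7, 168.0], 0.45)]
pin_a [([216.7, 222.2], 0.84), ([161.1, 217.8], 0.77), ([257.2, 193.5], 0.66)]
pin_b [([216.7, 222.2], 0.84), ([161.1, 217.8], 0.77), ([257.2, 193.5], 0.66)]
screwdriver [([221.1, 223.1], 0.85), ([216.2, 222.2], 0.41)]
calculator [([328.9, 187.8], 0.88)]
tape_black [([269.7, 246.9], 0.59)]
top 357.2759153634968 256.1487257075304 188.2989077671032 [ 0.375 -0.026  0.966] [[0.02, -1.0, -0.01], [-0.99, -0.02, -0.15], [0.15, 0.02, -0.99]] ['fov_y', 'cx', 'cy', 'R', 't']
drill_plate []
plate_grip [([313.2, 182.5], 0.95)]
stand [([305.1, 181.8], 0.91)]
jig [([188.6, 179.9], 0.93)]
pin_a [([187.7, 201.0], 0.89), ([177.6, 145.8], 0.55)]
pin_b [([187.7, 201.0], 0.89), ([177.6, 145.8], 0.55)]
screwdriver []
calculator [([190.3, 179.7], 0.59)]
tape_black [([236.1, 238.4], 0.65)]
{'t': 1.0, 'q': array([-1.36389440e+00,  2.63868355e-01,  1.60399744e+00, -2.93872452e-05,
        1.27370585e+00, -3.68932686e-02]), 'joint_velocities': array([ 1.01892483e-03,  3.44508494e-04,  6.21111373e-05,  5.96773794e-04,
        4.75032908e-04, -2.07634092e-03]), 'joint_torque': array([ 1.28626831e-03, -5.15073466e+01, -3.67740119e+01,  8.31738680e-05,
        7.50485924e-04,  8.64118419e-06]), 'tcp_pos': array([ 0.1629282 , -0.65503594,  0.22190245]), 'eef_rot': array([3.14157269e+00, 2.88558488e-05, 2.43803799e-01]), 'ft_force': array([-0.0584923 ,  0.3076593 , -0.43671634]), 'torque': array([-0.03847505, -0.0083395 , -0.01108035]), 'grasp_force': 0.0, 'gripper_width': 0.997484977506241}
```

View pics/t0.png

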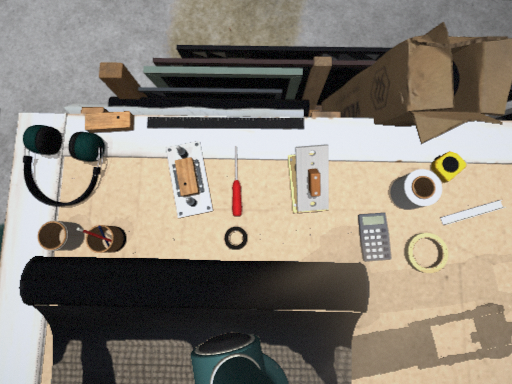

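View pics/s0.png

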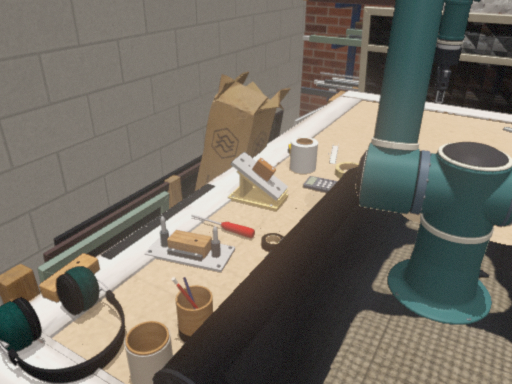

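The pictures show the jig at about (188,180) in the top view with two pins, and the plate on its stand at (311,180), low end towards the robot. I'll take one zoomed view for pixel detail.

Run:
```python
from h import *
a=cv2.imread("pics/s0.png");b=cv2.imread("pics/t0.png")
def z(im,x,y,w,h,s): return cv2.resize(im[y:y+h,x:x+w],None,fx=s,fy=s,interpolation=cv2.INTER_CUBIC)
A=np.hstack([z(b,150,130,80,95,3.1579),z(b,275,130,80,95,3.1579)])
B=np.hstack([z(a,140,200,100,75,4),z(a,215,140,100,75,4)])
A=cv2.resize(A,(506,300));C=np.zeros((600,800,3),np.uint8);C[:300,:506]=A;C[300:]=B
cv2.imwrite("pics/z0.png",C)
```

```text
(no output)
```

View pics/z0.png

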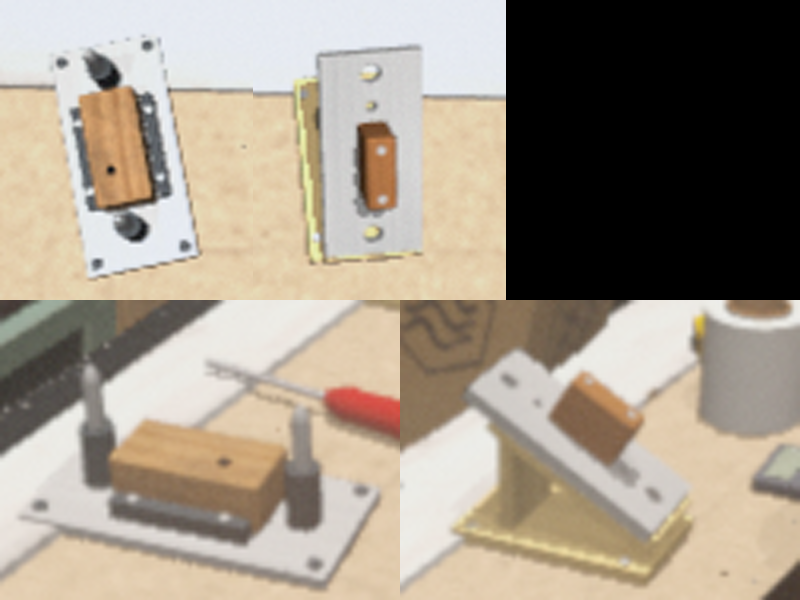

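The zoom shows clear corners for the bed, the plate and the pins. I'll fit both poses to those pixels.

```bash
cat > fit.py <<'E'
from h import *
from scipy.optimize import least_squares
c=lambda u,v,s,ox,oy:((u+.5)/s-.5+ox,(v+.5)/s-.5+oy)
T=3.158
jig=[("top",(.1,.048,.01),c(50,40,T,150,130)),("top",(.1,-.048,.01),c(157,36,T,150,130)),("top",(-.1,-.048,.01),c(200,256,T,150,130)),("top",(-.1,.048,.01),c(92,278,T,150,130)),
("scene",(.1,.048,.01),c(20,216,4,140,200)),("scene",(-.1,.048,.01),c(325,286,4,140,200)),("scene",(-.1,-.048,.01),c(380,187,4,140,200)),
("scene",(.068,0,.092),c(92,64,4,140,200)),("scene",(-.068,0,.092),c(301,106,4,140,200)),("top",(.068,0,.092),c(90,54,T,150,130)),("top",(-.068,0,.092),c(117,216,T,150,130))]
pl=[("top",(.085,.04,.012),c(66,53,T,275,130)),("top",(.085,-.04,.012),c(168,46,T,275,130)),("top",(-.085,-.04,.012),c(169,255,T,275,130)),("top",(-.085,.04,.012),c(67,259,T,275,130)),
("scene",(.085,.04,.012),c(67,88,4,215,140)),("scene",(.085,-.04,.012),c(120,50,4,215,140)),("scene",(-.085,-.04,.012),c(290,188,4,215,140)),("scene",(-.085,.04,.012),c(245,230,4,215,140))]
def Rz(a): return np.array([[np.cos(a),-np.sin(a),0],[np.sin(a),np.cos(a),0],[0,0,1]])
s=.5;k=np.sqrt(.75);Ry=np.array([[k,0,-s],[0,1,0],[s,0,k]])
def run(obs,M,z):
    P=lambda p:[proj(n,p[:2].tolist()@np.eye(2,3)+[0,0,p[3]]+Rz(p[2])@M@np.array(X))[0]-np.array(q) for n,X,q in obs]
    r=least_squares(lambda p:np.r_[np.ravel(P(p)),(p[3]-z)/.002],[.5,0,0,z],loss="soft_l1"); print(r.x.round(4)); 
    for (n,X,q),e in zip(obs,P(r.x)): print(n,X,np.round(e,1))
    return r.x
j=run(jig,np.eye(3),0.); p=run(pl,Ry,.072)
print("grip",p[:2].tolist()@np.eye(2,3)+[0,0,p[3]]+Rz(p[2])@Ry@[0,0,.038])
E
python3 fit.py
```

```text
[ 0.5473  0.1727  0.2222 -0.001 ]
top (0.1, 0.048, 0.01) [0.3 4.7]
top (0.1, -0.048, 0.01) [ 0.5 -0.8]
top (-0.1, -0.048, 0.01) [-0. -0.]
top (-0.1, 0.048, 0.01) [-1.   0.2]
scene (0.1, 0.048, 0.01) [-0.7 -0.7]
scene (-0.1, 0.048, 0.01) [-0.1 -1.6]
scene (-0.1, -0.048, 0.01) [ 0.5 -0.1]
scene (0.068, 0, 0.092) [-0.4  0.8]
scene (-0.068, 0, 0.092) [-0.3  0.2]
top (0.068, 0, 0.092) [-0.2 -0.1]
top (-0.068, 0, 0.092) [0.5 0.9]
[ 0.5436 -0.1509  0.0754  0.0723]
top (0.085, 0.04, 0.012) [-0.1  0.7]
top (0.085, -0.04, 0.012) [0.6 1.1]
top (-0.085, -0.04, 0.012) [-1.  -1.2]
top (-0.085, 0.04, 0.012) [ 0.5 -0.7]
scene (0.085, 0.04, 0.012) [-0.5 -0.4]
scene (0.085, -0.04, 0.012) [-0.9 -0.6]
scene (-0.085, -0.04, 0.012) [0.3 0.1]
scene (-0.085, 0.04, 0.012) [0.9 1.2]
grip [ 0.52464533 -0.15231187  0.10517478]
```

apply_moves([
  [0.984, -0.834, 0, 0, 1],
  [0.984, -0.834, 0, 0, 1],
  [0.984, -0.834, 0, 0, 1],
  [0.984, -0.834, 0, 0, 1],
  [0.984, -0.834, 0, 0, 1],
])

```text
t: 1.42
tcp_pos: [0.2562, -0.5249, 0.2219]
eef_rot: [-3.139, -0.002, 0.247]
ft_force: [-0.4, 0.1, -0.3]
gripper_width: 0.999
grasp_force: 0.0
```

apply_moves([
  [0.984, -0.834, 0, 0, 1],
  [0.984, -0.834, 0, 0, 1],
  [0.984, -0.834, 0, 0, 1],
  [0.984, -0.834, 0, 0, 1],
  [0.984, -0.834, 0, 0, 1],
])

```text
t: 1.83
tcp_pos: [0.3462, -0.4001, 0.2221]
eef_rot: [-3.14, -0.002, 0.248]
ft_force: [-0.9, 0.4, 0.1]
gripper_width: 1.004
grasp_force: 0.0
```

apply_moves([
  [0.984, -0.834, 0, 0, 1],
  [0.984, -0.834, 0, 0, 1],
  [0.984, -0.834, 0, 0, 1],
  [0.984, -0.834, 0, 0, 1],
  [0.984, -0.834, 0, 0, 1],
])

```text
t: 2.25
tcp_pos: [0.4367, -0.2752, 0.2222]
eef_rot: [-3.141, -0.002, 0.248]
ft_force: [-0.5, 0.0, 0.3]
gripper_width: 1.004
grasp_force: 0.0
```

apply_moves([
  [0.984, -0.834, 0, 0.0268, 1],
  [0.984, -0.834, 0, 0.0268, 1],
  [0.984, -0.834, 0, 0.0268, 1],
  [0.984, -0.834, 0, 0.0268, 1],
  [0.984, -0.834, 0, 0.0268, 1],
  [0.984, -0.834, 0, 0.0268, 1],
])

```text
t: 2.75
tcp_pos: [0.5254, -0.1525, 0.2218]
eef_rot: [3.141, 0.0, 0.078]
ft_force: [-0.5, 0.7, 0.1]
gripper_width: 0.999
grasp_force: 0.0
```

```bash
cat >> h.py <<'E'
def to(x,y,z,yaw):
    "move numbers from measured pose to TCP target"
    s=telemetry.sense(); e=s["eef_rot"]; p=s["tcp_pos"]; a=e[2]
    c,n=np.cos(a),np.sin(a); d=np.array([x,y,z])-p
    print("t",s["t"],"p",p.round(4),"rot",e.round(4),"F",s["ft_force"].round(1),"w",round(s["gripper_width"],3),"g",round(s["grasp_force"],1))
    print("move",np.round([(c*d[0]+n*d[1])/.12,(n*d[0]-c*d[1])/.12,-d[2]/.12,-(yaw-a)/2/np.pi],4))
E
python3 - <<'E'
from h import *
to(.5246,-.1523,.108,.0754)
save("top","t1.png");a=save("scene","s1.png")
cv2.imwrite("pics/z1.png",cv2.resize(a[90:250,190:390,::-1],(750,600)))
E
```

```text
t 2.75 p [ 0.5254 -0.1525  0.2218] rot [3.1407e+00 3.0000e-04 7.8400e-02] F [-0.5  0.7  0.1] w 0.999 g 0.0
move [-6.400e-03 -2.100e-03  9.487e-01  5.000e-04]
```

View pics/z1.png

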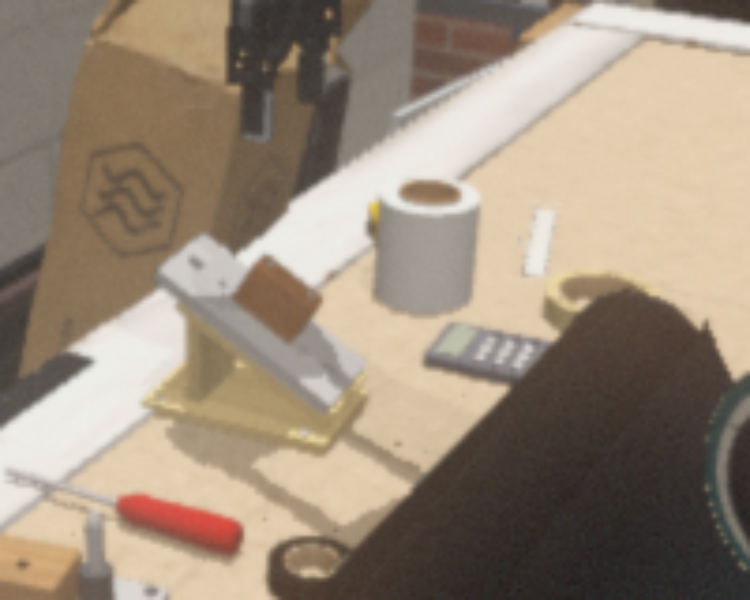

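apply_moves([
  [-0.006, -0.002, 0.3, 0, 1],
  [-0.006, -0.002, 0.6, 0, 1],
  [-0.006, -0.002, 0.8, 0, 1],
  [-0.006, -0.002, 0.935, 0, 1],
  [-0.006, -0.002, 0.935, 0, 1],
  [-0.006, -0.002, 0.935, 0, 1],
])

```text
t: 3.35
tcp_pos: [0.5224, -0.1537, 0.1089]
eef_rot: [-3.141, 0.002, 0.073]
ft_force: [1.0, 0.3, 0.3]
gripper_width: 1.001
grasp_force: 0.0
```

apply_moves([
  [0, 0, 0, 0, -0.3],
  [0, 0, 0, 0, -0.3],
  [0, 0, 0, 0, -0.5],
  [0, 0, 0, 0, -0.5],
  [0, 0, 0, 0, -1],
  [0, 0, 0, 0, -1],
  [0, 0, 0, 0, -1],
  [0, 0, 0, 0, -1],
], newtons=40)

```text
t: 4.02
tcp_pos: [0.5245, -0.1527, 0.1107]
eef_rot: [3.141, -0.001, 0.076]
ft_force: [-1.3, -0.4, 5.8]
gripper_width: 0.258
grasp_force: 39.3
```

apply_moves([
  [0, 0, -0.1, 0, -1],
  [0, 0, -0.25, 0, -1],
  [0, 0, -0.4, 0, -1],
  [0, 0, -0.6, 0, -1],
  [0, 0, -0.8, 0, -1],
  [0, 0, -0.8, 0, -1],
  [0, 0, -0.8, 0, -1],
])

```text
t: 4.6
tcp_pos: [0.5247, -0.1524, 0.2066]
eef_rot: [3.141, -0.003, 0.076]
ft_force: [-0.0, 0.8, -4.1]
gripper_width: 0.258
grasp_force: 39.5
```

Run:
```python
from h import *
to(.5246,-.1523,.108,.0754)
a=save("scene","s2.png");b=save("top","t2.png")
C=np.hstack([cv2.resize(a[60:220,200:330],(487,600)),cv2.resize(b[110:260,270:348],(312,600))])
cv2.imwrite("pics/z2.png",C[:,:,::-1])
```

```text
t 4.6 p [ 0.5247 -0.1524  0.2066] rot [ 3.1408e+00 -2.5000e-03  7.5500e-02] F [-0.   0.8 -4.1] w 0.258 g 39.5
move [-0.0009 -0.0009  0.822   0.    ]
```

View pics/z2.png

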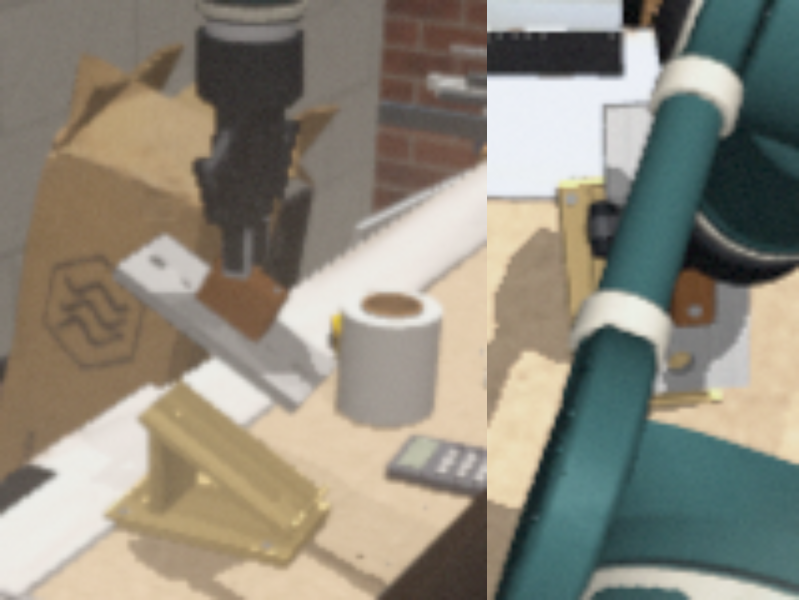

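Run:
```python
from h import *
p=telemetry.sense()["tcp_pos"]
a=cv2.imread("pics/s2.png")
f=lambda X:((proj("scene",X)-[200,60])*3.75).round(0).tolist()
print("tip,grasp, +y side 12..25",f(p-[0,0,.022]),f(p-[0,0,.003]),f(p+[0,.012,-.022]),f(p+[0,.02,-.022]))
a_=.0754;c,s=np.cos(a_),np.sin(a_)
Rz=np.array([[c,-s,0],[s,c,0],[0,0,1]]);k=.75**.5;Ry=np.array([[k,0,-.5],[0,1,0],[.5,0,k]])
o=p-[0,0,.003]
for X in [(.085,.04,.012),(.085,-.04,.012),(-.085,-.04,.012),(-.085,.04,.012),(.03,.012,.012),(.03,.012,.054),(-.03,.012,.054),(-.03,.012,.012)]:
    print(X,f(o+Rz@Ry@(np.array(X)-[0,0,.038])))
for q in("plate_grip","drill_plate"):
    print(q,[(((np.array(r["xy"])*[512,384]-[200,60])*3.75).round(),r["confidence"]) for r in nets.mark_of("scene",q)[:2]])
```

```text
tip,grasp, +y side 12..25 [[244.0, 314.0]] [[244.0, 290.0]] [[236.0, 319.0]] [[230.0, 323.0]]
(0.085, 0.04, 0.012) [[116.0, 262.0]]
(0.085, -0.04, 0.012) [[166.0, 231.0]]
(-0.085, -0.04, 0.012) [[336.0, 366.0]]
(-0.085, 0.04, 0.012) [[295.0, 406.0]]
(0.03, 0.012, 0.012) [[190.0, 296.0]]
(0.03, 0.012, 0.054) [[216.0, 254.0]]
(-0.03, 0.012, 0.054) [[279.0, 305.0]]
(-0.03, 0.012, 0.012) [[252.0, 346.0]]
plate_grip [(array([232., 291.]), 0.72)]
drill_plate [(array([209., 324.]), 0.67)]
```

Run:
```python
from h import *
for nm,px in dict(strip_mid=(260,157),strip_r=(345,160),calTL=(360,213),calTR=(383,213),calBL=(363,262),mugL=(391,190),tape=(236,238),scrR=(242,215),scrL=(232,190),scrTop=(236,147),mugB=(421,207)).items(): print(nm,onz("top",px,0.0).round(3))
for nm,px in dict(standR=(329,210),standL=(289,157),standLB=(296,213)).items(): print(nm,onz("top",px,0.0).round(3))
```

```text
strip_mid [ 0.613 -0.02   0.   ]
strip_r [ 0.609 -0.255  0.   ]
calTL [ 0.463 -0.292  0.   ]
calTR [ 0.464 -0.354  0.   ]
calBL [ 0.333 -0.297  0.   ]
mugL [ 0.527 -0.378  0.   ]
tape [0.389 0.04  0.   ]
scrR [0.451 0.026 0.   ]
scrL [0.519 0.055 0.   ]
scrTop [0.64  0.048 0.   ]
mugB [ 0.482 -0.457  0.   ]
standR [ 0.469 -0.209  0.   ]
standL [ 0.614 -0.1    0.   ]
standLB [ 0.459 -0.12   0.   ]
```

apply_moves([
  [-0.03, -0.25, 0, 0, -1],
  [-0.05, -0.5, 0, 0, -1],
  [-0.08, -0.75, 0, 0, -1],
  [-0.096, -0.943, 0, 0, -1],
  [-0.096, -0.943, 0, 0, -1],
  [-0.096, -0.943, 0.3, 0, -1],
  [-0.096, -0.943, 0.6, 0, -1],
  [-0.096, -0.943, 0.85, 0, -1],
  [-0.096, -0.943, 0.85, 0, -1],
], newtons=30)

```text
t: 5.55
tcp_pos: [0.4967, -0.0397, 0.0955]
eef_rot: [-3.139, 0.015, 0.076]
ft_force: [-3.1, -0.2, -4.5]
gripper_width: 0.262
grasp_force: 39.5
```

apply_moves([
  [0, 0, 0.05, 0, -1],
  [0, 0, 0.1, 0, -1],
  [0, 0, 0.15, 0, -1],
  [0, 0, 0.2, 0, -1],
  [0, 0, 0.25, 0, -1],
  [0, 0, 0.3, 0, -1],
  [0, 0, 0.3, 0, -1],
])

```text
t: 6.13
tcp_pos: [0.5132, -0.0408, 0.0733]
eef_rot: [3.139, -0.018, 0.075]
ft_force: [8.1, 2.4, 9.6]
gripper_width: 0.261
grasp_force: 41.7
```

apply_moves([
  [0, 0, 0.05, 0, -1],
  [0, 0, 0.1, 0, -1],
  [0, 0, 0.15, 0, -1],
  [0, 0, 0.15, 0, -1],
], newtons=20)

```text
t: 6.47
tcp_pos: [0.5105, -0.0411, 0.0538]
eef_rot: [3.139, -0.013, 0.075]
ft_force: [4.4, 0.4, 4.7]
gripper_width: 0.262
grasp_force: 45.0
```

Run:
```python
from h import *
to(.505,-.04,.041,.0754)
a=save("scene","s3.png")
cv2.imwrite("pics/z3.png",cv2.resize(a[130:270,170:340,::-1],(729,600)))
```

```text
t 6.4667 p [ 0.5105 -0.0411  0.0538] rot [ 3.1392 -0.0126  0.0755] F [4.4 0.4 4.7] w 0.262 g 45.0
move [-0.0454 -0.0129  0.1065  0.    ]
```

View pics/z3.png

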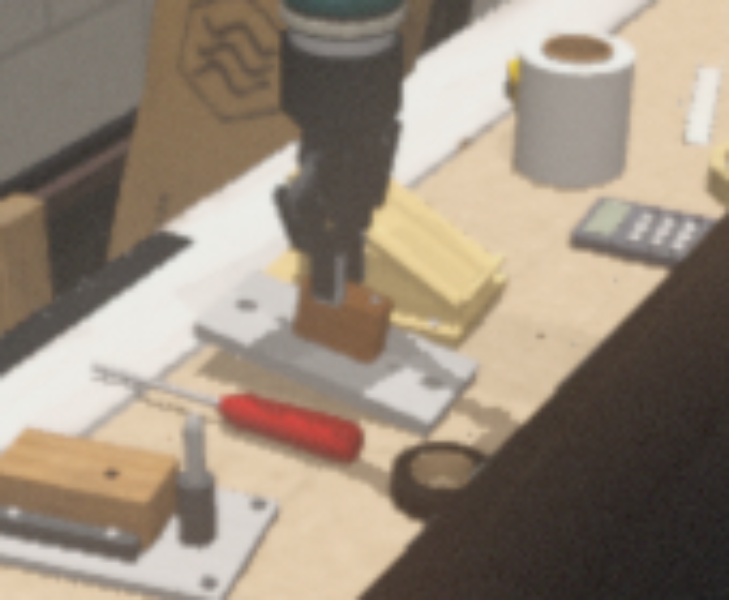

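apply_moves([
  [0, 0, 0.03, 0, -1],
  [0, 0, 0.06, 0, -1],
  [0, 0, 0.08, 0, -1],
  [0, 0, 0.1, 0, -1],
  [0, 0, 0.1, 0, -1],
])

```text
t: 6.93
tcp_pos: [0.5066, -0.0407, 0.0394]
eef_rot: [3.14, -0.005, 0.076]
ft_force: [7.6, 0.8, 6.4]
gripper_width: 0.258
grasp_force: 46.1
```

apply_moves([
  [0, 0, 0.02, 0, -1],
  [0, 0, 0.04, 0, -1],
  [0, 0, 0.06, 0, -1],
  [0, 0, 0.06, 0, -1],
])

```text
t: 7.27
tcp_pos: [0.508, -0.0407, 0.0384]
eef_rot: [3.141, -0.006, 0.076]
ft_force: [-12.6, 3.3, 48.2]
gripper_width: 0.258
grasp_force: 53.2
```

Run:
```python
from h import *
to(.505,-.04,.041,.0754)
a=save("scene","s4.png")
cv2.imwrite("pics/z4.png",cv2.resize(a[170:250,205:300,::-1],(713,600),interpolation=cv2.INTER_CUBIC))
```

```text
t 7.2667 p [ 0.508  -0.0407  0.0384] rot [ 3.1407 -0.0057  0.0757] F [-12.6   3.3  48.2] w 0.258 g 53.2
move [-0.0243 -0.0076 -0.0216  0.    ]
```

View pics/z4.png

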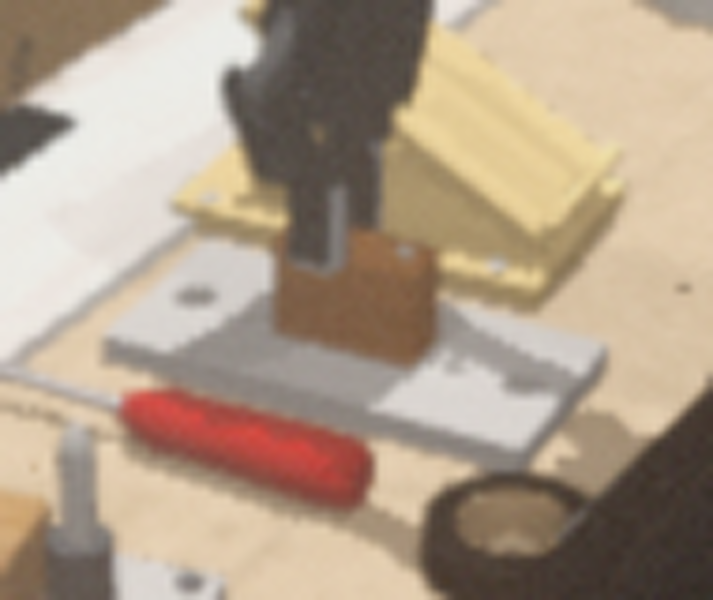

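apply_moves([
  [0, 0, -0.05, 0, -1],
  [0, 0, -0.05, 0, -1],
  [0, 0, -0.05, 0, -0.1],
  [0, 0, -0.05, 0, -0.1],
  [0, 0, -0.05, 0, 0],
  [0, 0, -0.05, 0, 0],
])

```text
t: 7.82
tcp_pos: [0.5023, -0.0402, 0.0351]
eef_rot: [-3.141, 0.003, 0.075]
ft_force: [-0.1, -0.0, -0.5]
gripper_width: 0.506
grasp_force: 0.0
```

```bash
cat > fit2.py <<'E'
from h import *
from fit import run,c
o=lambda X,u,v:("scene",X,c(u,v,7.5,205,170))
p=run([o((.085,.04,.012),107,343),o((-.085,.04,.012),525,450),o((-.085,-.04,.012),606,350),o((.085,-.04,.012),205,240),o((.068,0,.012),196,296),o((-.068,0,.012),523,383)],np.eye(3),0.)
to(p[0],p[1],.0425,p[2])
E
python3 fit2.py | tail -9
```

```text
[ 4.98e-01 -4.20e-02  8.29e-02 -2.00e-04]
scene (0.085, 0.04, 0.012) [-0.5 -0.7]
scene (-0.085, 0.04, 0.012) [-0.2  0.1]
scene (-0.085, -0.04, 0.012) [ 0.5 -0.7]
scene (0.085, -0.04, 0.012) [0.1 0.3]
scene (0.068, 0, 0.012) [-0.1  0.4]
scene (-0.068, 0, 0.012) [0.2 0.3]
t 7.8167 p [ 0.5023 -0.0402  0.0351] rot [-3.141e+00  3.100e-03  7.540e-02] F [-0.1 -0.  -0.5] w 0.506 g 0.0
move [-0.0366  0.0119 -0.0616 -0.0012]
```

apply_moves([
  [-0.036, 0.012, -0.05, -0.001, 0],
  [-0.036, 0.012, -0.05, -0.001, 0],
  [-0.036, 0.012, -0.05, -0.001, 0],
  [-0.036, 0.012, -0.05, -0.001, -1],
  [-0.036, 0.012, -0.05, -0.001, -1],
  [-0.036, 0.012, -0.05, -0.001, -1],
  [-0.036, 0.012, -0.05, -0.001, -1],
  [-0.036, 0.012, -0.05, -0.001, -1],
], newtons=50)

```text
t: 8.48
tcp_pos: [0.4998, -0.042, 0.0428]
eef_rot: [-3.141, -0.0, 0.082]
ft_force: [-2.5, 0.5, 5.0]
gripper_width: 0.243
grasp_force: 49.0
```

apply_moves([
  [0, 0, -0.05, 0, -1],
  [0, 0, -0.2, 0, -1],
  [0, 0, -0.5, 0, -1],
  [0, 0, -0.8, 0, -1],
  [0, 0, -1, 0, -1],
  [0, 0, -1, 0, -1],
  [0, 0, -1, 0, -1],
])

```text
t: 9.07
tcp_pos: [0.5006, -0.0424, 0.1634]
eef_rot: [3.141, -0.003, 0.082]
ft_force: [-0.3, -0.2, -5.9]
gripper_width: 0.243
grasp_force: 49.5
```

Run:
```python
from h import *
to(.5473,.1727,.20,.2222)
```

```text
t 9.0667 p [ 0.5006 -0.0424  0.1634] rot [ 3.1407e+00 -3.0000e-03  8.1700e-02] F [-0.3 -0.2 -5.9] w 0.243 g 49.5
move [ 0.5341 -1.755  -0.3051 -0.0224]
```

apply_moves([
  [0.08, -0.28, 0, 0, -1],
  [0.16, -0.55, 0, 0, -1],
  [0.27, -0.88, 0, 0, -1],
  [0.27, -0.88, 0, 0, -1],
  [0.27, -0.88, 0, 0, -1],
])

```text
t: 9.48
tcp_pos: [0.5213, 0.0675, 0.159]
eef_rot: [3.142, 0.006, 0.086]
ft_force: [0.1, -0.5, -3.5]
gripper_width: 0.244
grasp_force: 49.9
```

apply_moves([
  [0.08, -0.28, 0, 0, -1],
  [0.16, -0.55, 0, -0.01, -1],
  [0.264, -0.875, 0, -0.0224, -1],
  [0.264, -0.875, 0, -0.0224, -1],
  [0.264, -0.875, 0, -0.0224, -1],
  [0.264, -0.875, 0, -0.0224, -1],
  [0.264, -0.875, 0, -0.0224, -1],
])

```text
t: 10.07
tcp_pos: [0.5451, 0.1713, 0.1608]
eef_rot: [3.141, 0.003, 0.221]
ft_force: [0.4, -0.4, -3.9]
gripper_width: 0.241
grasp_force: 50.2
```

Run:
```python
from h import *
to(.5473,.1727,.1634,.2222)
a=save("scene","s5.png"); b=save("top","t5.png")
C=np.vstack([cv2.resize(a[190:278,130:250],(600,440),interpolation=cv2.INTER_CUBIC)])
D=cv2.resize(b[130:218,155:220],(195,264),interpolation=cv2.INTER_CUBIC)
o=np.zeros((440,795,3),np.uint8);o[:,:600]=C;o[:264,600:]=D
cv2.imwrite("pics/z5.png",o[:,:,::-1])
```

```text
t 10.0667 p [0.5451 0.1713 0.1608] rot [3.1408 0.0034 0.2209] F [ 0.4 -0.4 -3.9] w 0.241 g 50.2
move [ 0.0202 -0.0078 -0.022  -0.0002]
```

View pics/z5.png

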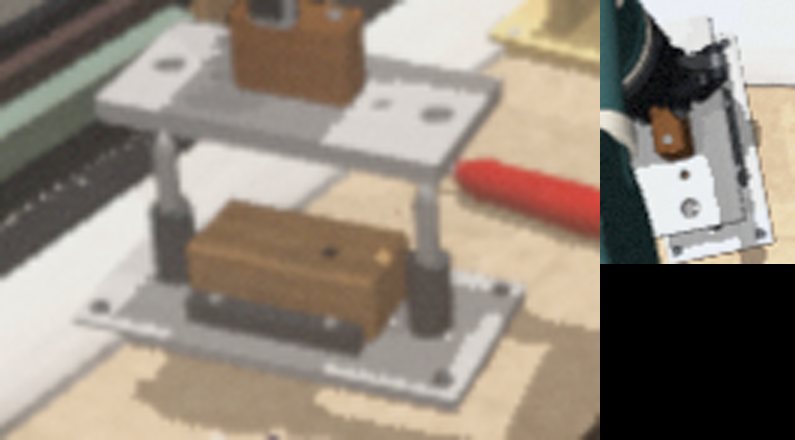

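```bash
cat > fit3.py <<'E'
from fit import *
print("----")
o=lambda X,u,v:("scene",X,c(u,v,5,130,190)); q=lambda X,u,v:("top",X,c(u,v,3,155,130))
p=run([o((.085,.04,.012),97,97),o((-.085,.04,.012),433,166),o((-.085,-.04,.012),501,86),o((.085,-.04,.012),180,22),o((.068,0,.012),169,65),o((-.068,0,.012),437,114),q((-.068,0,.012),90,208),q((-.085,-.04,.012),146,220)],np.eye(3),.12)
j=run([o((.1,.048,.01),76,318),o((-.1,.048,.01),456,400),o((-.1,-.048,.01),524,284),o((.068,0,.092),163,131),o((.068,0,.05),172,205),o((-.068,0,.05),431,256)]+jig[1:4]+jig[7:],np.eye(3),0)
print(p-j); P=telemetry.sense()["tcp_pos"]
to(P[0]+(j-p)[0],P[1]+(j-p)[1],P[2],telemetry.sense()["eef_rot"][2]+(j-p)[2])
E
python3 fit3.py | sed -n '/----/,$p'
```

```text
----
[0.5423 0.1689 0.2035 0.1168]
scene (0.085, 0.04, 0.012) [-0.6  0.3]
scene (-0.085, 0.04, 0.012) [ 0.3 -0.1]
scene (-0.085, -0.04, 0.012) [ 0.2 -1.4]
scene (0.085, -0.04, 0.012) [ 0.1 -0.4]
scene (0.068, 0, 0.012) [ 0.2 -0.2]
scene (-0.068, 0, 0.012) [-0.4  0.1]
top (-0.068, 0, 0.012) [0.2 0.2]
top (-0.085, -0.04, 0.012) [-0.7  0.1]
[ 5.471e-01  1.723e-01  2.229e-01 -4.000e-04]
scene (0.1, 0.048, 0.01) [-0.7 -0.5]
scene (-0.1, 0.048, 0.01) [ 0.2 -0.4]
scene (-0.1, -0.048, 0.01) [ 0.9 -0.4]
scene (0.068, 0, 0.092) [0.1 0.4]
scene (0.068, 0, 0.05) [-0.1  0.2]
scene (-0.068, 0, 0.05) [-0.4  0.1]
top (0.1, -0.048, 0.01) [ 0.5 -0.8]
top (-0.1, -0.048, 0.01) [0.1 0. ]
top (-0.1, 0.048, 0.01) [-0.9  0.3]
scene (0.068, 0, 0.092) [-0.3  0.6]
scene (-0.068, 0, 0.092) [-0.1 -0.1]
top (0.068, 0, 0.092) [-0.1 -0.1]
top (-0.068, 0, 0.092) [0.6 0.9]
[-0.004793   -0.00338666 -0.01942119  0.1172193 ]
t 10.1667 p [0.5458 0.1714 0.1617] rot [3.1412e+00 1.6000e-03 2.2050e-01] F [ 0.8  0.4 -3.4] w 0.244 g 50.2
move [ 0.0451 -0.0188 -0.     -0.0031]
```

apply_moves([
  [0.035, -0.016, 0.05, -0.003, -1],
  [0.035, -0.016, 0.1, -0.003, -1],
  [0.035, -0.016, 0.14, -0.003, -1],
  [0.035, -0.016, 0.14, -0.003, -1],
  [0.035, -0.016, 0.14, -0.003, -1],
  [0.035, -0.016, 0.14, -0.003, -1],
])

```text
t: 10.67
tcp_pos: [0.55, 0.1757, 0.1455]
eef_rot: [3.142, 0.0, 0.241]
ft_force: [0.8, 0.0, -4.1]
gripper_width: 0.239
grasp_force: 50.2
```

Run:
```python
from h import *
to(.5502,.1747,.145,.240)
a=save("scene","s6.png"); b=save("top","t6.png")
C=np.vstack([cv2.resize(a[190:278,130:250],(600,440),interpolation=cv2.INTER_CUBIC)])
D=cv2.resize(b[130:218,155:220],(195,264),interpolation=cv2.INTER_CUBIC)
o=np.zeros((440,795,3),np.uint8);o[:,:600]=C;o[:264,600:]=D
cv2.imwrite("pics/z6.png",o[:,:,::-1])
```

```text
t 10.6667 p [0.55   0.1757 0.1455] rot [3.1416e+00 3.0000e-04 2.4130e-01] F [ 0.8  0.  -4.1] w 0.239 g 50.2
move [-0.0002  0.0088  0.0043  0.0002]
```

View pics/z6.png

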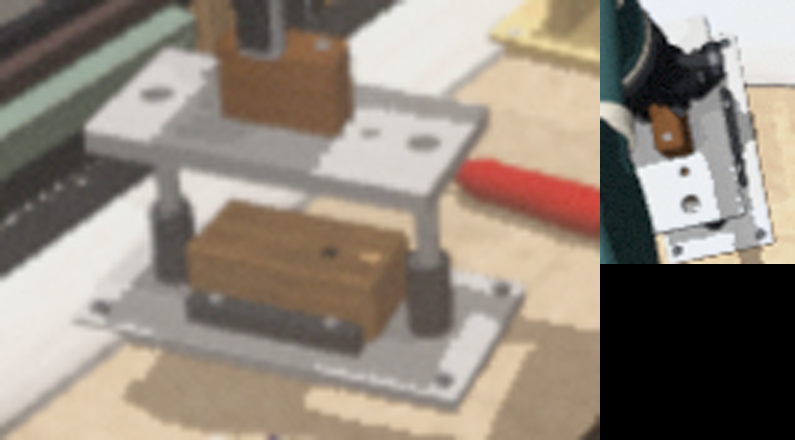

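```bash
sed -i 's/^p=.*/p=run([o((.085,.04,.012),86,127),o((-.085,.04,.012),424,196),o((-.085,-.04,.012),489,112),o((.085,-.04,.012),168,49),o((.068,0,.012),157,93),o((-.068,0,.012),424,142),q((-.068,0,.012),90,204),q((-.085,-.04,.012),145,217)],np.eye(3),.105)/' fit3.py
python3 fit3.py | sed -n '/----/,$p' | grep -v "^top (\|scene (-*0.1,"
```

```text
----
[0.5465 0.1733 0.2154 0.1024]
scene (0.085, 0.04, 0.012) [-0.5  0.3]
scene (-0.085, 0.04, 0.012) [-0.  -0.4]
scene (-0.085, -0.04, 0.012) [ 0.2 -1.2]
scene (0.085, -0.04, 0.012) [ 0.1 -0.2]
scene (0.068, 0, 0.012) [ 0.4 -0. ]
scene (-0.068, 0, 0.012) [-0.1  0. ]
[ 5.471e-01  1.723e-01  2.229e-01 -4.000e-04]
scene (0.068, 0, 0.092) [0.1 0.4]
scene (0.068, 0, 0.05) [-0.1  0.2]
scene (-0.068, 0, 0.05) [-0.4  0.1]
scene (0.068, 0, 0.092) [-0.3  0.6]
scene (-0.068, 0, 0.092) [-0.1 -0.1]
[-0.00054832  0.00098809 -0.00751615  0.10274168]
t 10.7667 p [0.5503 0.1759 0.146 ] rot [-3.1416e+00 -5.0000e-04  2.4130e-01] F [-0.5 -0.4 -3.9] w 0.24 g 50.2
move [ 0.0025  0.0091 -0.     -0.0012]
```

apply_moves([
  [0.003, 0.008, 0, -0.0008, -1],
  [0.003, 0.008, 0.04, -0.0008, -1],
  [0.003, 0.008, 0.08, -0.0008, -1],
  [0.003, 0.008, 0.11, -0.0008, -1],
  [0.003, 0.008, 0.14, -0.0008, -1],
  [0.003, 0.008, 0.17, -0.0008, -1],
  [0.003, 0.008, 0.17, -0.0008, -1],
])

```text
t: 11.35
tcp_pos: [0.5498, 0.1747, 0.124]
eef_rot: [3.142, 0.002, 0.246]
ft_force: [-0.6, -0.8, -4.1]
gripper_width: 0.239
grasp_force: 50.2
```

apply_moves([
  [0, 0, 0.03, 0, -1],
  [0, 0, 0.06, 0, -1],
  [0, 0, 0.09, 0, -1],
  [0, 0, 0.12, 0, -1],
  [0, 0, 0.15, 0, -1],
  [0, 0, 0.18, 0, -1],
  [0, 0, 0.2, 0, -1],
  [0, 0, 0.2, 0, -1],
])

```text
t: 12.02
tcp_pos: [0.5501, 0.1748, 0.1004]
eef_rot: [3.142, 0.001, 0.246]
ft_force: [-0.4, -0.1, -4.2]
gripper_width: 0.242
grasp_force: 50.2
```

apply_moves([
  [0, 0, 0.015, 0, -1],
  [0, 0, 0.03, 0, -1],
  [0, 0, 0.04, 0, -1],
  [0, 0, 0.05, 0, -1],
  [0, 0, 0.058, 0, -1],
  [0, 0, 0.064, 0, -1],
  [0, 0, 0.07, 0, -1],
  [0, 0, 0.07, 0, -1],
])

```text
t: 12.68
tcp_pos: [0.5507, 0.175, 0.093]
eef_rot: [-3.142, -0.0, 0.246]
ft_force: [0.3, 0.1, -3.4]
gripper_width: 0.24
grasp_force: 50.4
```

apply_moves([
  [0, 0, 0.007, 0, -1],
  [0, 0, 0.014, 0, -1],
  [0, 0, 0.02, 0, -1],
  [0, 0, 0.02, 0, -1],
  [0, 0, 0.02, 0, -1],
])

```text
t: 13.1
tcp_pos: [0.5509, 0.175, 0.0928]
eef_rot: [3.142, -0.0, 0.246]
ft_force: [-5.2, -2.1, 9.9]
gripper_width: 0.243
grasp_force: 53.3
```

apply_moves([
  [0, 0, -0.012, 0, -1],
  [0, 0, -0.012, 0, -1],
  [0, 0, -0.012, 0, -0.3],
  [0, 0, -0.012, 0, -0.1],
  [0, 0, -0.012, 0, 0.1],
  [0, 0, -0.012, 0, 0.3],
  [0, 0, -0.012, 0, 0.3],
])

```text
t: 13.68
tcp_pos: [0.5508, 0.175, 0.0919]
eef_rot: [-3.142, -0.0, 0.246]
ft_force: [0.0, -0.3, 0.3]
gripper_width: 0.654
grasp_force: 0.0
```

apply_moves([
  [0, 0, -0.1, 0, 0.3],
  [0, 0, -0.3, 0, 0.3],
  [0, 0, -0.6, 0, 0.3],
  [0, 0, -1, 0, 0.3],
  [0, 0, -1, 0, 0.3],
  [0, 0, -1, 0, 0.3],
])

```text
t: 14.18
tcp_pos: [0.554, 0.1759, 0.218]
eef_rot: [-3.141, -0.01, 0.246]
ft_force: [0.2, 0.3, 0.6]
gripper_width: 0.648
grasp_force: 0.0
```

Run:
```python
from h import *
to(.5502,.1747,.145,.240)
a=save("scene","s7.png")
cv2.imwrite("pics/z7.png",cv2.resize(a[170:290,130:290,::-1],(800,600),interpolation=cv2.INTER_CUBIC))
```

```text
t 14.1833 p [0.554  0.1759 0.218 ] rot [-3.1414 -0.0103  0.2463] F [0.2 0.3 0.6] w 0.648 g 0.0
move [-0.0328  0.0018  0.6084  0.001 ]
```

View pics/z7.png

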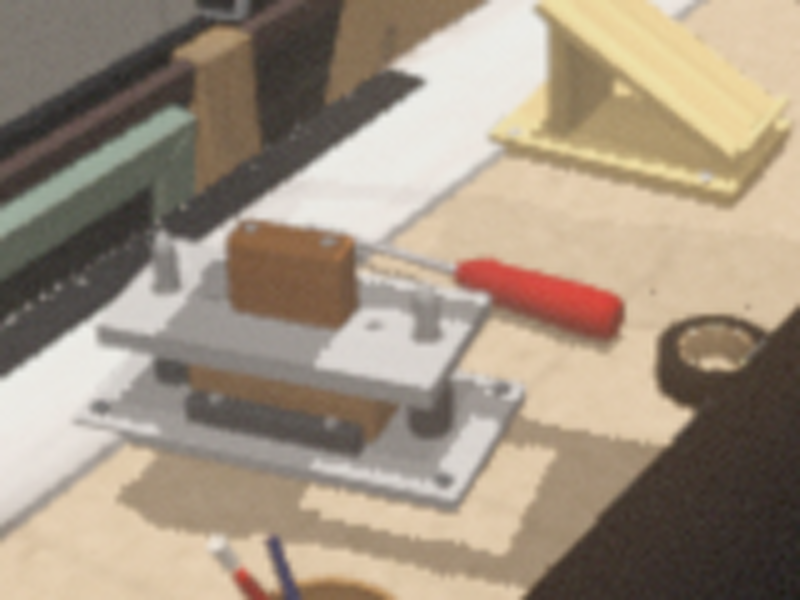

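The plate rests level on both shoulders. Both pins stand out of its top, at about (165,260) and (427,310) in this crop. The screwdriver and tape have not moved, and the gripper is clear of everything.

```bash
python3 -c "
from workcell import ctrl
print(ctrl.sign_off())"
```

```text
the job is handed in; nothing more can be done
None
```

The drill plate is on both guide pins, level and released on the shoulders, and the job is handed in; I set it down on the table once on the way to level it, and the screwdriver and tape roll look untouched in the last picture, though the calculator was outside that view.

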